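# Clear the grill's deck and put its gas knob back

### The arm

A 6-joint arm with a two-finger parallel gripper is mounted at the origin on the work surface. World frame = base frame: x ahead of the robot, y to its left, z up, the work surface at z = 0. Lengths are in m, angles in rad, forces in N, time in s.
With the tool pointing down it reaches from about 0.275 to 1 m from the base axis. Payload 8.4 kg.
Tool frame: the origin (TCP) lies at the very end of the fingers, on their centre line; the grasp point (between the pads) lies 19 mm behind it; z points along the fingers, y is the direction in which the jaws open and shut (so a half turn about z gives the same grasp; the last joint's range is limited). The gripper opens to 85 mm and grips with 20 to 120 N. Pads are 22 mm wide; open, the fingers measure 114 mm over their backs; the gripper's body (76 mm by 85 mm) begins 54 mm behind the grasp point. The pads swing forward as they close: fully open they stand 13 mm farther back than shut.
Start: joints at [-1.298, 0.353, 1.633, -0, 1.155, -0.002], TCP at [0.17, -0.602, 0.206] pointing down, gripper open.
Joint ranges: [-2.63, 2.63], [-0.92, 2.1], [0.06, 2.66], [-1.3, 4.44], [0, 2.69], [-3.02, 3.02]. Speed limits (rad/s): [2.22, 2.22, 2.79, 3.14, 3.14, 3.14].

### API

Orientations are given as a rotation vector (axis times angle).
In Python, from rig import robot gives the robot as it stands. The module is installed in compiled form; this text tells all that it offers.
- The arm moves only by the tool drive_tool, never from a script. Its arguments are lists of equal length, an entry for each row: "linear": the shift along the tool's x, y, z in cm, a list of three; "rotation": the turn, a rotation vector about the tool's x, y, z in degrees, a list of three. A call has 1 to 20 rows; each row is the pose to reach, as a shift and turn from the pose commanded when the call began, along the tool's axes at that moment; what a row does not reach only later rows make up. A row lasts 1/12 s, in which the tool goes at most 41.7 mm and 7.16 degrees, less where a joint would pass 70% of its speed; a pose out of reach is approached as far as the arm can. A call with a gripper value outside its range is refused whole. "grip" is the finger opening in cm, from 0 to 8.54, set as the call begins (left out, the last holds). The fingers move at their own pace and stop on an object; "newtons" is the grip in N (left out, the last holds). Time passes only in rows, so rows that repeat a pose let the fingers close. It gives the time, the measured TCP pose, the force and the opening at its end, in the units of the state.
- robot.observe(): the state, without advancing time (a new reading comes with each control period).
- robot.capture(name): name is "scene" or "top" or "wrist"; returns a dict with "image" (384x512x3 uint8, red, green, blue), "range_z" (384x512 float32, m along the optical axis (not along the pixel's ray), 0 where there is no reading), "fx", "fy", "cx", "cy" (pixels), "xyz" and "rotation" of the camera in the world; the wrist camera has in their place "tool_from_camera" (4x4, takes a point from camera to tool coordinates, whose origin is the TCP and whose axes are the flange's). Camera axes: x right, y up, looking along -z (the intrinsics and any distortion apply to the point x, -y, -z); pixel columns grow to the right and rows downward; lengths in m; the calibration is good to about 2 mm. A picture is of the moment at which its call begins: read the wrist's pose just before it.
- robot.hand_in(): hands the job in, once; it reports no verdict.
Trained networks look in a picture, given as the dict that the camera call returned (one of the last four; its "shot" number tells which), for a name from the list of things; names that differ only in an ending like _2 or _b are one class to them, and where a whole thing is asked for, a point or a joint stands for the part that bears it (a point fixed in the world has none). Each returns a list of dicts, best first, with "conf" (0 to 1); they miss things now and then, are a little off and sometimes report something else, mostly with a low value. They report only what shows in the picture. A call takes as long as a camera call. They do not tell look-alikes from the thing itself.
- robot.regions_of(thing, picture): "region" (384x512 bool, what is visible of it) and "bbox" ([centre column, centre row, width, height] in pixels, round what is visible of it).
The state is a dict: "t": time; "joint_positions": joint angles; "qvel": joint speeds; "tau": joint torques, N m; "ee_pos": TCP position; "eef_rot": TCP orientation; "ft_force": force on the tool from outside, world axes, zero at the start; "moment": the same for the moment, N m; "grip_width": opening from 0.0 (shut) to 1.0 (fully open).
Only numpy, scipy, OpenCV 4.12 (cv2) and the standard library are available. Lean on these libraries where they do the work, as an engineer would, in place of code of your own. Each camera call takes 0.05 s, during which the arm holds its last target. There are 200 camera calls.

### The job

Get the gas grill ready for lighting: with the red scraper, not your fingers, sweep the four stray lava stones off the steel deck into the firebox, and lay the scraper flat on the bench again. Then put the knob back on the splined gas-tap stem - turn it until the splines mesh and slide it fully home - push it well in against the tap's spring, and finish there, still gripping the knob and keeping it pushed in. Leave the ramekin, thermometer and skewers alone.

Things in the scene. Friction and masses are not known exactly. Their poses are not given: they have to be found in the camera images.
- grill: Fixed stainless tabletop lava-rock gas grill, 300 mm (x) by 460 mm (y), flat top 100 mm above the bench. Origin: centre of its underside. The half with negative y is a flat steel deck, the half with positive y the open firebox. The gas tap stands on the near part of the deck (x about -0.08); the stray stones lie on the far part (centres x = 0.018 to 0.078, y = -0.115 to -0.032).
- firebox (a point): Middle of the firebox mouth, level with the deck, at (0, 0.100, 0.100) of the grill, same axes. The open pit spans +-0.120 along x and +-0.100 along y from here; the edge towards the deck is flush, without a lip. Fixed lava stones and burner tubes fill its bottom, about 45 mm below the deck.
- stone1: Loose stray lava stone, dark grey-brown lump about 25 x 22 x 18 mm, 13 g, lying flat on the grill's deck beside the firebox. Origin at its middle (9 mm above the deck at the start). All four are alike.
- stone2: Loose stray lava stone, dark grey-brown lump about 25 x 22 x 18 mm, 13 g, lying flat on the grill's deck beside the firebox. Origin at its middle (9 mm above the deck at the start). All four are alike.
- stone3: Loose stray lava stone, dark grey-brown lump about 25 x 22 x 18 mm, 13 g, lying flat on the grill's deck beside the firebox. Origin at its middle (9 mm above the deck at the start). All four are alike.
- stone4: Loose stray lava stone, dark grey-brown lump about 25 x 22 x 18 mm, 13 g, lying flat on the grill's deck beside the firebox. Origin at its middle (9 mm above the deck at the start). All four are alike.
- scraper: Loose red plastic grill scraper, 200 mm long, about 0.13 kg, lying flat on the bench. Origin: under its middle, at its underside; x points from handle to head, z up. The head is a straight upright bar: 120 mm wide (y), 28 mm high, 14 mm thick, front face at x = 0.090, lower edge at z = 0. Handle 24 mm wide, z = 0.008 to 0.030, x = -0.110 to 0.045.
- scraper_grip (a point): Point inside the scraper's handle near its balance point, at x = -0.010, z = 0.019 of the scraper: grip here across the 24 mm wide handle, from above.
- knob: Loose black plastic gas knob upright on the bench, 40 mm high, about 0.07 kg. Origin: centre of its underside, the mouth of its socket. Round skirt 52 mm across and 18 mm high; on it a straight grip bar 44 mm long (along x), 14 mm wide and 22 mm high (z = 0.018 to 0.040) to grip across. The knob fits the stem alike after half a turn, but not after a quarter turn.
- knob_socket (a point): Middle of the socket's floor inside the knob, 14 mm above the underside, on the axis, axes as the knob. The socket is a cross: a wide slot, 10 mm wide and 18 mm long along x (in line with the grip bar), and a narrow slot, 4.5 mm wide and 18 mm long along y. Home, this point lies on stem_tip and the wide slot over the wide ribs.
- stem_tip (a point): Centre of the top of the gas tap's upright brass stem, 24 mm above the deck when out; moves with the stem. x runs along the two wide ribs (8 mm thick, spanning 16 mm), y along the two narrow ribs (2.5 mm thick, spanning 16 mm), z up; top 1.5 mm tapered. The stem does not turn. Below is a dark bezel 50 mm across, 4 mm thick; the home knob's underside is 6 mm above it.
- stem (a joint): How far the stem is pushed in, m: 0 = out, 0.005 = stop. A spring resists with 5 N at 0 rising to 10 N at 0.005 and pushes it out again.
- ramekin: White ceramic ramekin, 86 mm across, 45 mm high; bystander. Origin: centre of its underside.
- probe: Stainless dial meat thermometer lying down, dial 44 mm across, stem 125 mm long along its x; bystander. Origin under the dial.
- skewer1: Flat steel skewer, 320 mm long (x), 4 mm thick; bystander. Origin under it, near its middle.
- skewer2: Flat steel skewer like skewer1; bystander.
Things that resemble listed ones, but are neither listed nor needed, are in the scene too. What is shaped like the knob but purple is not meant.

How it is judged:
By the outcome, as a careful person would: the job done as asked, in the order asked, and still so for the second after the job is handed in, while the arm keeps its last pose, push and grip.
It also fails if it takes over 64 s, if anything falls off the work surface, if the arm or the gripper's body presses on something with over 40 N, if the wrist force passes 120 N, or if a joint passes its speed limit or range.

## Working session

There is one attempt and no reset: what is moved stays moved. The work goes in short steps, Python scripts to look and compute and a tool call to move; the robot and the scene stay as the last step left them, time stands still between calls to the robot, and variables do not carry over. Pictures are saved under pics/ and viewed, about 8 in all and at most 12, crops included, and the job is handed in when it is done.

Besides the shell and the picture viewer there is one more tool, called after "Call:" in YAML: its name, and indented under it one key for each argument. drive_tool: Moves the arm, as the interface text tells. Its arguments: {"type":"object","properties":{"linear":{"type":"array"},"rotation":{"type":"array"},"grip":{"type":"number"},"newtons":{"type":"number"}},"required":["linear","rotation"]}

```bash
mkdir -p pics
cat > h.py <<'E'
import numpy as np,cv2
from scipy.spatial.transform import Rotation as R
from rig import robot
def save(n,im,s=1):
    cv2.imwrite('pics/'+n,cv2.resize(im[:,:,::-1],None,fx=s,fy=s,interpolation=cv2.INTER_CUBIC))
def cloud(p,st=None):
    """world xyz for every pixel (HxWx3), nan if none"""
    z=p['range_z'].astype(float);v,u=np.mgrid[:z.shape[0],:z.shape[1]]
    c=np.stack([(u-p['cx'])/p['fx']*z,-(v-p['cy'])/p['fy']*z,-z],-1);c[z<=0]=np.nan
    if 'tool_from_camera' in p:
        T=np.array(p['tool_from_camera']);c=c@T[:3,:3].T+T[:3,3]
        return c@R.from_rotvec(st['eef_rot']).as_matrix().T+np.array(st['ee_pos'])
    r=np.array(p['rotation']);r=R.from_rotvec(r).as_matrix() if r.size==3 else r
    return c@r.T+np.array(p['xyz'])
E
python3 - <<'E'
from h import *
st=robot.observe();print(st)
for n in('top','scene'):
    p=robot.capture(n);save(n+'0.png',p['image'],1.5);print(n,{k:v for k,v in p.items() if k not in('image','range_z')})
    c=cloud(p);np.savez(n+'0.npz',c=c,im=p['image'])
    for t in('grill','stone1','scraper','knob','stem_tip','ramekin','probe','skewer1'):
        for d in robot.regions_of(t,p)[:5]:
            q=c[d['region']];print(t,round(d['conf'],2),np.round(d['bbox']),d['region'].sum(),np.round(np.nanmedian(q,0),3),np.round(np.nanmax(q[:,2]),3))
E
```

```text
{'t': 0.0, 'joint_positions': array([-1.29843762e+00,  3.53649359e-01,  1.63411855e+00, -2.53037908e-05,
        1.15516158e+00, -2.37984194e-03]), 'qvel': array([ 1.25945414e-03,  1.13615482e-05, -1.16677446e-03, -8.88409337e-05,
       -1.04932717e-03,  4.60046018e-04]), 'tau': array([-3.39430124e-03, -6.05254269e+01, -3.42069268e+01, -2.40308345e-04,
        9.33509757e-03, -3.48986623e-05]), 'ee_pos': array([ 0.16943228, -0.60108919,  0.2051676 ]), 'eef_rot': array([-3.11068648e+00, -4.30037258e-01,  3.18491203e-04]), 'ft_force': array([-0.25067575, -0.34774025,  0.01286893]), 'moment': array([-0.00061423,  0.0344915 , -0.02213515]), 'grip_width': 1.001624186056292}
top {'fx': 362.0824535969142, 'fy': 362.0824535969142, 'cx': 255.43894242590454, 'cy': 190.85010062013635, 'xyz': array([ 0.42042756, -0.12885019,  1.0646279 ]), 'rotation': array([ 0.08563518, -0.13404444, -1.54968705]), 'shot': 1}
grill 0.87 [140. 198. 187. 119.] 19197 [0.532 0.163 0.098] 0.106
stone1 0.64 [157. 172.  11.  10.] 68 [0.602 0.106 0.115] 0.121
stone1 0.56 [160. 186.   8.  13.] 68 [0.565 0.096 0.116] 0.1
[... 992 characters left out ...]
3.] 8283 [0.558 0.093 0.096] 0.126
grill 0.28 [201. 220.  56.  46.] 600 [ 0.484 -0.292  0.025] 0.034
stone1 0.62 [253. 237.  17.  14.] 197 [ 0.656 -0.226  0.018] 0.044
scraper 0.57 [201. 219.  54.  46.] 683 [ 0.484 -0.286  0.025] 0.034
knob 0.67 [221. 242.  19.  18.] 187 [ 0.606 -0.318  0.017] 0.043
knob 0.45 [252. 238.  17.  20.] 214 [ 0.655 -0.226  0.017] 0.044
ramekin 0.87 [191. 274.  28.  30.] 596 [ 0.616 -0.455  0.02 ] 0.05
ramekin 0.38 [251. 238.  12.  15.] 166 [ 0.658 -0.228  0.018] 0.044
probe 0.45 [247. 267.  13.  16.] 136 [ 0.722 -0.308  0.012] 0.018
skewer1 0.76 [138. 255.  49.  62.] 225 [ 0.433 -0.54   0.003] 0.01
skewer1 0.5 [132. 280.  43.  62.] 251 [ 0.508 -0.601  0.003] 0.009
```

View pics/top0.png

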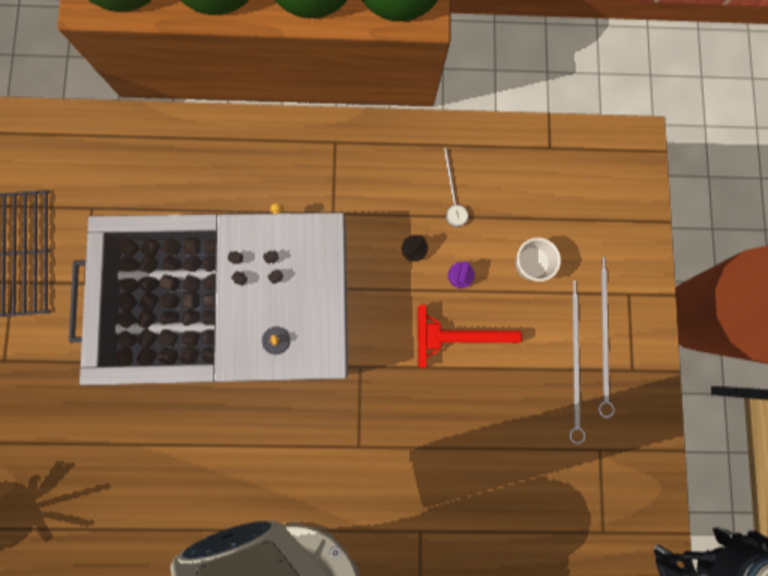

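Run:
```python
import numpy as np,cv2
d=np.load('top0.npz');im=d['im'];a=im[130:280,130:350]
cv2.imwrite('pics/crop1.png',cv2.resize(a[:,:,::-1],(792,540),interpolation=cv2.INTER_CUBIC))
```

```text
(no output)
```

View pics/crop1.png

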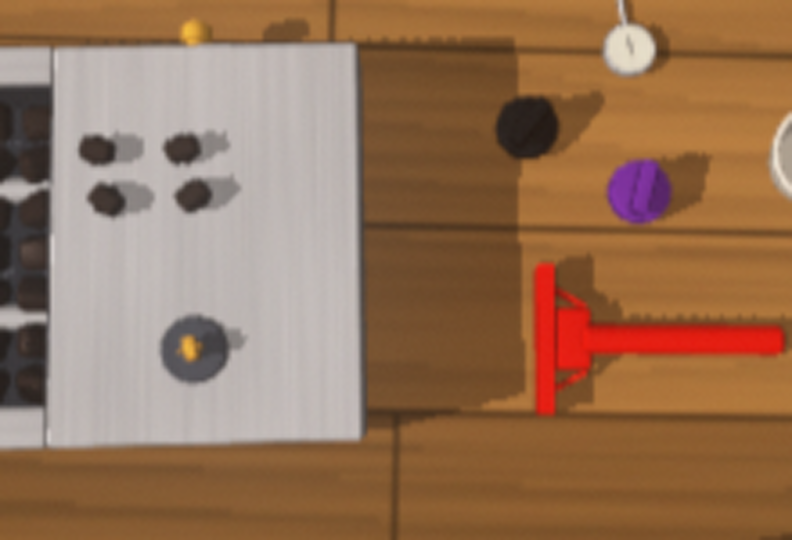

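The scene shows the following (original top-image pixels):
- **Stones:** four at about (157,172), (181,171), (160,186) and (184,184).
- **Stem:** at (183,227).
- **Black knob:** at (276,165). The look-alike is the purple knob at (309,183).
- **Scraper:** the only red one, head at (281,224), with its head already pointing toward the firebox (+y).

I choose the black knob. Next I'll measure poses.

Run:
```python
from h import *
d=np.load('top0.npz');c=d['c'];im=d['im'].astype(int)
def mr(m,name):
    q=c[m];q=q[~np.isnan(q).any(1)];r=cv2.minAreaRect(q[:,:2].astype(np.float32)*1000)
    print(name,m.sum(),np.round(np.array(r[0])/1000,4),np.round(r[1],1),round(r[2],2),'z',np.round(np.percentile(q[:,2],[5,50,95]),4));return q
red=(im[...,0]>150)&(im[...,1]<70)&(im[...,2]<70)
red&=(np.abs(c[...,2]-0.02)<0.03)
q=mr(red,'scraper'); head=q[:,1]>q[:,1].max()-.02
import numpy as np
r=cv2.minAreaRect(q[head][:,:2].astype(np.float32)*1000);print('head',r)
h=q[(q[:,1]<q[:,1].max()-.06)];k=np.polyfit(h[:,1],h[:,0],1);print('handle x(y)',k,h[:,1].min(),h[:,0].mean(),'ang',np.degrees(np.arctan(k[0])))
g=(np.abs(c[...,2]-0.1)<0.012)&(c[...,1]>-.06)&(c[...,1]<.42)&(c[...,0]>.33);mr(g,'grilltop')
st=(c[...,2]>0.109)&(c[...,2]<.14)&(c[...,1]>-.07)&(c[...,1]<.14)&(c[...,0]>.3)&(c[...,0]<.7)
n,l,s,ce=cv2.connectedComponentsWithStats(st.astype(np.uint8))
for i in range(1,n):
    if s[i,4]>5: print(ce[i].round(),end=' ');mr(l==i,'blob')
dk=(im.min(2)>140)&g;mr(dk,'bright')
for n2,(u,v) in dict(knob=(276,165)).items():
    m=np.zeros(red.shape,bool);m[v-14:v+14,u-14:u+14]=1;m&=c[...,2]>.01;mr(m,n2)
    m&=c[...,2]>.03;mr(m,n2+'bar')
```

```text
scraper 862 [ 0.476  -0.3273] [117.5 198.1] 0.73 z [0.0098 0.0271 0.0315]
head ((474.8297424316406, -237.85693359375), (117.4717788696289, 19.15254020690918), 0.7314895987510681)
handle x(y) [-0.01918643  0.46884716] -0.42638114286372286 0.47570936091200666 ang -1.099166427508386
grilltop 11381 [0.5351 0.1532] [300.2 435.9] 2.34 z [0.0959 0.0992 0.1024]
[156. 171.] blob 71 [0.6031 0.106 ] [23.7 21.7] 87.89 z [0.1114 0.1153 0.1196]
[180. 171.] blob 66 [0.605  0.0437] [19.9 24.5] 42.72 z [0.1114 0.1162 0.1194]
[183. 183.] blob 66 [0.571  0.0336] [20.5 24.7] 66.06 z [0.1107 0.1155 0.1185]
[159. 185.] blob 67 [0.5668 0.0978] [25.3 20.4] 47.08 z [0.1108 0.1159 0.1195]
[183. 226.] blob 27 [0.4591 0.0303] [14.9 12.6] 44.69 z [0.1121 0.1229 0.1246]
bright 10084 [0.534  0.1537] [299.3 434.6] 1.85 z [0.0964 0.0993 0.1021]
knob 235 [ 0.6489 -0.2199] [48.6 49.4] 48.97 z [0.0128 0.0181 0.0401]
knobbar 72 [ 0.6495 -0.2201] [13.8 42.9] 52.54 z [0.0345 0.0383 0.0412]
```

```bash
cat >> h.py <<'E'
def plan(p,yaw,st=None):
    """shift (cm) and turn (deg) in tool axes to reach TCP p pointing down, tool y at world yaw deg (mod 180 nearest)"""
    st=st or robot.observe();Rc=R.from_rotvec(st['eef_rot']);y=Rc.as_matrix()[:,1]
    cur=np.degrees(np.arctan2(y[1],y[0]));yaw=cur+(yaw-cur+90)%180-90;a=np.radians(yaw)
    yy=np.array([np.cos(a),np.sin(a),0]);z=np.array([0,0,-1.]);Rt=R.from_matrix(np.stack([np.cross(yy,z),yy,z],1))
    sh=Rc.inv().apply(np.array(p)-st['ee_pos'])*100;rv=np.degrees((Rc.inv()*Rt).as_rotvec())
    print('lin',np.round(sh,2),'rot',np.round(rv,1),'rows>=',np.ceil(max(np.linalg.norm(sh)/4.17,np.linalg.norm(rv)/7.16)),'yaw',round(cur,1),'->',round(yaw,1),'tcp',np.round(st['ee_pos'],4),'F',np.round(st['ft_force'],1),'g',round(st['grip_width'],3),'t',round(st['t'],2))
E
python3 - <<'E'
from h import *
plan([.476,-.330,.12],0.9)
d=np.load('top0.npz');c=d['c'];im=d['im'].astype(int)
for r in (185,200,240):
  zz=c[r,:,2];g=im[r].mean(1)
  j=np.where((zz>.085)&(g>130))[0];j=j[(j>100)&(j<240)]
  print(r,j.min(),c[r,j.min()],j.max(),c[r,j.max()])
  print(np.round(g[138:150]),np.round(zz[138:150],3),np.round(c[r,138:150,1],3))
E
```

```text
lin [ 36.86 -17.82   8.59] rot [ -0.   -0.  -75.2] rows>= 11.0 yaw -74.3 -> 0.9 tcp [ 0.1696 -0.6015  0.2059] F [ 0.5 -0.2  0.3] g 0.999 t 0.9
185 144 [0.56695976 0.14111745 0.09745034] 228 [ 0.57163672 -0.08338963  0.09770255]
[ 55.  50.  49.  49.  48.  74. 153. 178. 182. 188. 190. 187.] [0.052 0.055 0.056 0.058 0.056 0.054 0.097 0.098 0.099 0.099 0.1   0.098] [0.171 0.167 0.164 0.16  0.158 0.156 0.141 0.138 0.135 0.133 0.13  0.128]
200 144 [0.52660857 0.13884741 0.0971084 ] 229 [ 0.53100562 -0.08713688  0.09749702]
[ 71.  68.  64.  61.  59.  97. 199. 185. 183. 187. 189. 187.] [0.051 0.051 0.053 0.052 0.053 0.097 0.097 0.099 0.098 0.095 0.1   0.1  ] [0.168 0.165 0.162 0.16  0.157 0.142 0.139 0.136 0.133 0.131 0.128 0.125]
240 143 [0.42106566 0.13507851 0.09780818] 229 [ 0.42468755 -0.08997974  0.09910103]
[ 38.  39.  39.  43.  74. 155. 180. 183. 181. 181. 185. 185.] [0.039 0.05  0.049 0.046 0.048 0.098 0.101 0.097 0.097 0.097 0.1   0.102] [0.165 0.159 0.156 0.155 0.151 0.135 0.132 0.13  0.128 0.125 0.122 0.118]
```

Call:
drive_tool:
  linear:
    - [36.9, -17.8, 8.6]
    - [36.9, -17.8, 8.6]
    - [36.9, -17.8, 8.6]
    - [36.9, -17.8, 8.6]
    - [36.9, -17.8, 8.6]
    - [36.9, -17.8, 8.6]
    - [36.9, -17.8, 8.6]
    - [36.9, -17.8, 8.6]
    - [36.9, -17.8, 8.6]
    - [36.9, -17.8, 8.6]
    - [36.9, -17.8, 8.6]
    - [36.9, -17.8, 8.6]
    - [36.9, -17.8, 8.6]
    - [36.9, -17.8, 8.6]
    - [36.9, -17.8, 8.6]
    - [36.9, -17.8, 8.6]
  rotation:
    - [0, 0, -75.2]
    - [0, 0, -75.2]
    - [0, 0, -75.2]
    - [0, 0, -75.2]
    - [0, 0, -75.2]
    - [0, 0, -75.2]
    - [0, 0, -75.2]
    - [0, 0, -75.2]
    - [0, 0, -75.2]
    - [0, 0, -75.2]
    - [0, 0, -75.2]
    - [0, 0, -75.2]
    - [0, 0, -75.2]
    - [0, 0, -75.2]
    - [0, 0, -75.2]
    - [0, 0, -75.2]

```text
t: 2.23
ee_pos: [0.4758, -0.3311, 0.1202]
eef_rot: [2.206, 2.236, -0.0]
ft_force: [-0.1, -0.4, 0.8]
grip_width: 1.001
```

Run:
```python
from h import *
st=robot.observe();p=robot.capture('wrist');c=cloud(p,st);im=p['image'].astype(int);save('w1.png',p['image'])
red=(im[...,0]>120)&(im[...,1]<70)&(im[...,2]<70);q=c[red];q=q[~np.isnan(q).any(1)]
print(len(q),q.min(0),q.max(0))
h=q[(q[:,1]<-.30)&(q[:,2]>.02)];k=np.polyfit(h[:,1],h[:,0],1);print('handle',k,np.polyval(k,-.33),np.percentile(h[:,0],[2,98]),np.median(h[:,2]))
plan([np.polyval(k,-.33),-.33,.003],0.9)
```

```text
10180 [ 0.41101966 -0.44335379 -0.00181347] [ 0.54109532 -0.22608056  0.03243739]
handle [-0.00908963  0.47341861] 0.4764181916802413 [0.46552342 0.48785268] 0.02955348583140835
lin [ 0.11  0.05 11.72] rot [ 0.   0.  -0.1] rows>= 3.0 yaw 0.8 -> 0.9 tcp [ 0.4759 -0.331   0.1202] F [-0.2 -0.1  0.4] g 1.0 t 2.28
```

Call:
drive_tool:
  linear:
    - [0, 0, 4]
    - [0, 0, 8]
    - [0, 0, 11.0]
    - [0, 0.05, 11.7]
    - [0, 0.05, 11.7]
    - [0, 0.05, 11.7]
  rotation:
    - [0, 0, 0]
    - [0, 0, 0]
    - [0, 0, 0]
    - [0, 0, 0]
    - [0, 0, 0]
    - [0, 0, 0]
  grip: 6

```text
t: 2.78
ee_pos: [0.4773, -0.3308, 0.0038]
eef_rot: [2.203, 2.238, 0.0]
ft_force: [1.2, -0.1, 1.7]
grip_width: 0.701
```

Call:
drive_tool:
  linear:
    - [0, 0, 0]
    - [0, 0, 0]
    - [0, 0, 0]
    - [0, 0, 0]
    - [0, 0, 0]
    - [0, 0, 0]
    - [0, 0, 0]
    - [0, 0, 0]
    - [0, 0, -4]
    - [0, 0, -8]
    - [0, 0, -12]
    - [0, 0, -16]
    - [0, 0, -16]
    - [0, 0, -16]
  rotation:
    - [0, 0, 0]
    - [0, 0, 0]
    - [0, 0, 0]
    - [0, 0, 0]
    - [0, 0, 0]
    - [0, 0, 0]
    - [0, 0, 0]
    - [0, 0, 0]
    - [0, 0, 0]
    - [0, 0, 0]
    - [0, 0, 0]
    - [0, 0, 0]
    - [0, 0, 0]
    - [0, 0, 0]
  grip: 1
  newtons: 70

```text
t: 3.95
ee_pos: [0.4787, -0.3313, 0.1666]
eef_rot: [2.198, 2.235, 0.002]
ft_force: [-0.1, -0.3, -0.9]
grip_width: 0.117
```

Run:
```python
from h import *
st=robot.observe();p=robot.capture('wrist');c=cloud(p,st);im=p['image'].astype(int);save('w2.png',p['image'])
red=(im[...,0]>120)&(im[...,1]<70)&(im[...,2]<70);q=c[red];q=q[~np.isnan(q).any(1)]-st['ee_pos']
print(len(q),q.min(0),q.max(0))
h=q[(q[:,1]>.09)];print('front y',np.percentile(h[:,1],98),'x',np.percentile(h[:,0],[1,99]),'top z',np.percentile(h[:,2],[50,95]))
for s in(-1,1):
  a=h[(h[:,0]*s>.03)];print('side',s,np.median(a,0),np.percentile(a[:,2],95))
h=q[(q[:,1]<-.03)];print('handle back z',len(h),np.percentile(h[:,2],[50,95]) if len(h) else '')
s=st['ee_pos'];g=np.array([.535,.142]);a=np.radians(2)
def G(x,y):return g+[x*np.cos(a)-y*np.sin(a),x*np.sin(a)+y*np.cos(a)]
t=G(.048,-.25);plan([*t,.165],2)
e=G(.048,-.07);print(t,e)
```

```text
7494 [-0.06556861 -0.10748011 -0.16915481] [ 0.05765555  0.10519554 -0.13422   ]
front y 0.1028052605478283 x [-0.06183227  0.05515298] top z [-0.13838651 -0.13705221]
side -1 [-0.04616805  0.09610023 -0.13834902] -0.13711491335706355
side 1 [ 0.04280748  0.0966239  -0.13847615] -0.13712660068596097
handle back z 1119 [-0.13707486 -0.13551462]
lin [22.23 11.79 -0.07] rot [ 0.1  0.1 -1.1] rows>= 7.0 yaw 0.9 -> 2.0 tcp [ 0.4774 -0.3304  0.1644] F [-0.4  0.6 -0.1] g 0.118 t 4.0
[ 0.59169563 -0.10617253] [0.58541372 0.07371782]
```

The gripper missed: the opening is 10 mm and the scraper is still on the bench. Before retrying, I'll check whether it moved.

Run:
```python
from h import *
st=robot.observe();p=robot.capture('wrist');c=cloud(p,st);im=p['image'].astype(int)
red=(im[...,0]>120)&(im[...,1]<70)&(im[...,2]<70);q=c[red];q=q[~np.isnan(q).any(1)]
h=q[(q[:,1]<-.30)&(q[:,2]>.02)];k=np.polyfit(h[:,1],h[:,0],1);print('handle',k,'front',np.percentile(q[:,1],99.5))
plan([np.polyval(k,-.33),-.33,.002],0.7)
```

```text
handle [-0.01382449  0.47227406] front -0.22840446083045432
lin [-1.00e-02  1.00e-02  1.61e+01] rot [0.  0.  0.2] rows>= 4.0 yaw 0.9 -> 0.7 tcp [ 0.4767 -0.3298  0.163 ] F [-0.5  0.1 -0.7] g 0.117 t 4.05
```

View pics/w2.png

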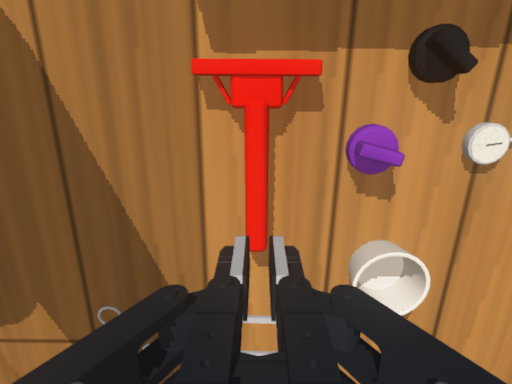

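Call:
drive_tool:
  linear:
    - [0, 0, 4]
    - [0, 0, 8]
    - [0, 0, 10]
    - [0, 0, 12]
    - [0, 0, 15]
    - [0, 0, 16.1]
    - [0, 0, 16.1]
    - [0, 0, 16.1]
  rotation:
    - [0, 0, 0]
    - [0, 0, 0]
    - [0, 0, 0]
    - [0, 0, 0]
    - [0, 0, 0]
    - [0, 0, 0]
    - [0, 0, 0]
    - [0, 0, 0]
  grip: 5

```text
t: 4.72
ee_pos: [0.4761, -0.3295, 0.0011]
eef_rot: [-2.201, -2.238, 0.001]
ft_force: [-0.1, -0.2, 0.4]
grip_width: 0.585
```

Call:
drive_tool:
  linear:
    - [0, 0, 0]
    - [0, 0, 0]
    - [0, 0, 0]
    - [0, 0, 0]
    - [0, 0, 0]
    - [0, 0, 0]
    - [0, 0, 0]
    - [0, 0, 0]
  rotation:
    - [0, 0, 0]
    - [0, 0, 0]
    - [0, 0, 0]
    - [0, 0, 0]
    - [0, 0, 0]
    - [0, 0, 0]
    - [0, 0, 0]
    - [0, 0, 0]
  grip: 0.5
  newtons: 80

```text
t: 5.38
ee_pos: [0.4779, -0.3308, 0.0038]
eef_rot: [2.201, 2.238, 0.001]
ft_force: [-2.1, 0.6, 5.9]
grip_width: 0.209
```

Call:
drive_tool:
  linear:
    - [0, 0, 0]
    - [0, 0, 0]
    - [0, 0, 0]
    - [0, 0, 0]
  rotation:
    - [0, 0, 0]
    - [0, 0, 0]
    - [0, 0, 0]
    - [0, 0, 0]

```text
t: 5.72
ee_pos: [0.4779, -0.3308, 0.0038]
eef_rot: [2.201, 2.238, 0.001]
ft_force: [0.0, 1.7, 6.0]
grip_width: 0.206
```

Run:
```python
from h import *
st=robot.observe();print(st['grip_width'],st['ft_force'],st['ee_pos']);p=robot.capture('wrist');save('w3.png',p['image'])
```

```text
0.20598926132025103 [0.03133142 1.66697674 6.02296939] [ 0.47789326 -0.33075657  0.00378145]
```

View pics/w3.png

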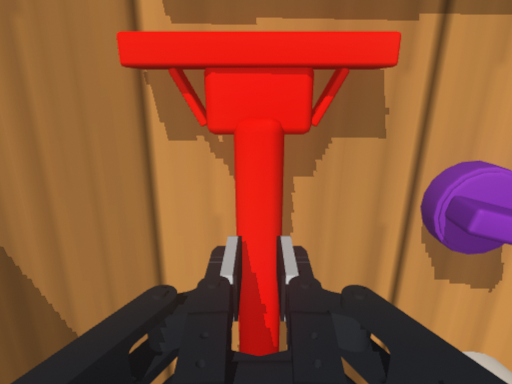

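Call:
drive_tool:
  linear:
    - [0, 0, 0]
    - [0, 0, -0.5]
    - [0, 0, -1]
    - [0, 0, -2]
    - [0, 0, -3]
    - [0, 0, -3]
    - [0, 0, -3]
  rotation:
    - [0, 0, 0]
    - [0, 0, 0]
    - [0, 0, 0]
    - [0, 0, 0]
    - [0, 0, 0]
    - [0, 0, 0]
    - [0, 0, 0]

```text
t: 6.35
ee_pos: [0.4776, -0.3306, 0.0331]
eef_rot: [2.202, 2.238, 0.001]
ft_force: [1.2, 0.2, -1.3]
grip_width: 0.203
```

```bash
cat > chk.py <<'E'
from h import *
st=robot.observe();p=robot.capture('wrist');c=cloud(p,st);im=p['image'].astype(int);save('w.png',p['image'])
red=(im[...,0]>120)&(im[...,1]<70)&(im[...,2]<70);q=c[red];q=q[~np.isnan(q).any(1)];o=st['ee_pos']
h=q[(q[:,1]>np.percentile(q[:,1],99.5)-.02)]
print('rel front y',np.percentile(h[:,1],98)-o[1],'x',np.percentile(h[:,0],[1,99])-o[0],'top z med rel',np.median(h[:,2])-o[2],'abs',np.median(h[:,2]))
m=h[:,0].mean()
for s in(-1,1):
  a=h[((h[:,0]-m)*s>.03)];print('side',s,np.median(a,0)-o)
k=q[(q[:,1]<o[1]+.05)&(q[:,1]>o[1]-.0)];print('handle z rel',np.percentile(k[:,2],[50,90])-o[2],'g',st['grip_width'],'t',st['t'],'F',st['ft_force'],o)
E
python3 chk.py
```

```text
rel front y 0.10202672487507644 x [-0.05918529  0.05586893] top z med rel 0.02170158503159554 abs 0.05478899019972711
side -1 [-0.04500494  0.09402584  0.02183336]
side 1 [0.04174353 0.09517942 0.02175201]
handle z rel [0.02501639 0.0262007 ] g 0.20265663921556556 t 6.35 F [ 1.24952975  0.24631857 -1.30884871] [ 0.47763859 -0.33058419  0.03308741]
```

Run:
```python
from h import *
g=np.array([.535,.142]);a=np.radians(2)
def G(x,y):return g+[x*np.cos(a)-y*np.sin(a),x*np.sin(a)+y*np.cos(a)]
plan([*G(.048,-.248),.165],2)
```

```text
lin [ 22.41  11.82 -13.26] rot [ 0.   0.  -1.1] rows>= 7.0 yaw 0.9 -> 2.0 tcp [ 0.4772 -0.3303  0.0324] F [ 0.5 -0.2 -1.9] g 0.202 t 6.4
```

Call:
drive_tool:
  linear:
    - [0, 0, -3.5]
    - [0, 0, -7]
    - [0, 0, -10.5]
    - [1, 1, -13.3]
    - [4, 3, -13.3]
    - [8, 5, -13.3]
    - [12, 7, -13.3]
    - [16, 9, -13.3]
    - [20, 11, -13.3]
    - [22.4, 11.8, -13.3]
    - [22.4, 11.8, -13.3]
    - [22.4, 11.8, -13.3]
    - [22.4, 11.8, -13.3]
  rotation:
    - [0, 0, 0]
    - [0, 0, 0]
    - [0, 0, 0]
    - [0, 0, 0]
    - [0, 0, 0]
    - [0, 0, 0]
    - [0, 0, 0]
    - [0, 0, -1.1]
    - [0, 0, -1.1]
    - [0, 0, -1.1]
    - [0, 0, -1.1]
    - [0, 0, -1.1]
    - [0, 0, -1.1]

```text
t: 7.48
ee_pos: [0.5907, -0.1042, 0.1643]
eef_rot: [-2.18, -2.261, 0.002]
ft_force: [0.0, 0.7, -0.3]
grip_width: 0.202
```

```bash
cat >> chk.py <<'E'
d=(im.min(2)>130)&(np.abs(c[...,2]-.1)<.02);dd=c[d];print('deck z',len(dd),np.percentile(dd[:,2],[10,50,90]))
dark=(im.max(2)<110)&(c[...,2]>.107)&(c[...,2]<.13)
n,l,s,ce=cv2.connectedComponentsWithStats(dark.astype(np.uint8))
for i in range(1,n):
    if s[i,4]>60: print('dark',ce[i].round(),s[i,4],np.nanmedian(c[l==i],0).round(4),np.nanmin(c[l==i],0).round(3),np.nanmax(c[l==i],0).round(3))
E
python3 chk.py
```

```text
rel front y 0.10247927033739299 x [-0.06076899  0.05408892] top z med rel 0.021783182002110324 abs 0.18607371706170261
side -1 [-0.04687071  0.09349408  0.02206228]
side 1 [0.04028647 0.09636017 0.02175207]
handle z rel [0.0250447  0.02622439] g 0.2020714023091593 t 7.4833 F [ 0.02819584  0.7277178  -0.34192157] [ 0.5907228  -0.10418927  0.16429054]
deck z 43680 [0.09939917 0.10029985 0.10119429]
dark [238.   3.] 187 [0.5734 0.0239 0.1139] [0.563 0.022 0.107] [0.582 0.027 0.119]
```

View pics/w.png

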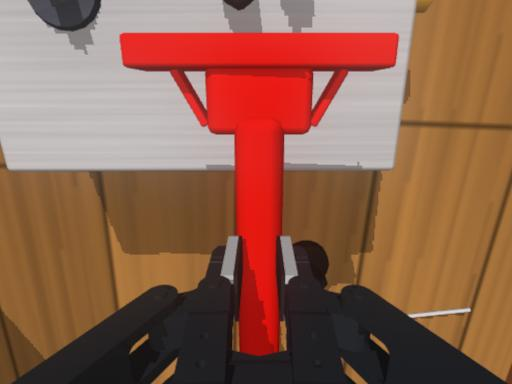

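Call:
drive_tool:
  linear:
    - [0, 0, 3]
    - [0, 0, 5]
    - [0, 0, 5.7]
    - [0, 0, 5.7]
    - [0, 0, 5.7]
  rotation:
    - [0, 0, 0]
    - [0, 0, 0]
    - [0, 0, 0]
    - [0, 0, 0]
    - [0, 0, 0]

```text
t: 7.95
ee_pos: [0.5911, -0.1051, 0.1082]
eef_rot: [-2.183, -2.259, 0.0]
ft_force: [-0.4, -0.3, -0.6]
grip_width: 0.201
```

```bash
python3 chk.py
```

```text
rel front y 0.10237953481335438 x [-0.06055344  0.05426335] top z med rel 0.021951963962866 abs 0.13011468564925227
side -1 [-0.04683639  0.09357742  0.02223548]
side 1 [0.04031514 0.09625031 0.02186358]
handle z rel [0.02507778 0.02621613] g 0.20073176783101526 t 7.95 F [-0.38203275 -0.33210381 -0.64529462] [ 0.59108484 -0.1051295   0.10816272]
deck z 53303 [0.09936942 0.10023663 0.10109328]
dark [155.  68.] 127 [ 0.5405 -0.0187  0.126 ] [ 0.533 -0.019  0.111] [ 0.551 -0.018  0.13 ]
dark [189.  69.] 91 [ 0.5557 -0.0182  0.1211] [ 0.55  -0.019  0.112] [ 0.564 -0.018  0.13 ]
dark [363.  68.] 127 [ 0.6363 -0.0154  0.1258] [ 0.625 -0.016  0.112] [ 0.644 -0.015  0.13 ]
dark [325.  69.] 78 [ 0.6191 -0.0161  0.1202] [ 0.612 -0.016  0.111] [ 0.625 -0.016  0.128]
```

Call:
drive_tool:
  linear:
    - [1, 0, 0]
    - [2, 0, 0]
    - [3, 0, 0]
    - [4, 0, 0]
    - [5, 0, 0]
    - [6, 0, 0]
    - [7, 0, 0]
    - [8, 0, 0]
    - [9, 0, 0]
    - [10, 0, 0]
    - [11, 0, 0]
    - [12, 0, 0]
    - [13, 0, 0]
    - [14, 0, 0]
    - [15, 0, 0]
    - [16, 0, 0]
    - [17, 0, 0]
    - [17.5, 0, 0]
    - [17.5, 0, 0]
    - [17.5, 0, 0]
  rotation:
    - [0, 0, 0]
    - [0, 0, 0]
    - [0, 0, 0]
    - [0, 0, 0]
    - [0, 0, 0]
    - [0, 0, 0]
    - [0, 0, 0]
    - [0, 0, 0]
    - [0, 0, 0]
    - [0, 0, 0]
    - [0, 0, 0]
    - [0, 0, 0]
    - [0, 0, 0]
    - [0, 0, 0]
    - [0, 0, 0]
    - [0, 0, 0]
    - [0, 0, 0]
    - [0, 0, 0]
    - [0, 0, 0]
    - [0, 0, 0]

```text
t: 9.67
ee_pos: [0.5851, 0.071, 0.1081]
eef_rot: [2.181, 2.261, 0.0]
ft_force: [-0.9, 0.7, 2.1]
grip_width: 0.203
```

```bash
python3 chk.py|tail -4
python3 - <<'E'
from h import *
p=robot.capture('scene');a=p['image'][80:260,180:400];save('s1.png',a,3.4)
st=robot.observe();print(st['ee_pos'])
E
```

```text
dark [326.  88.] 280 [0.6147 0.1521 0.1182] [0.607 0.139 0.11 ] [0.619 0.162 0.13 ]
dark [188.  89.] 266 [0.5483 0.1488 0.1181] [0.542 0.137 0.112] [0.555 0.158 0.125]
dark [ 45. 279.] 117 [0.4582 0.037  0.1151] [0.457 0.035 0.107] [0.46  0.039 0.123]
dark [ 60. 284.] 242 [0.4663 0.0331 0.1148] [0.462 0.023 0.107] [0.468 0.037 0.122]
[0.58508998 0.07048317 0.10799965]
```

View pics/s1.png

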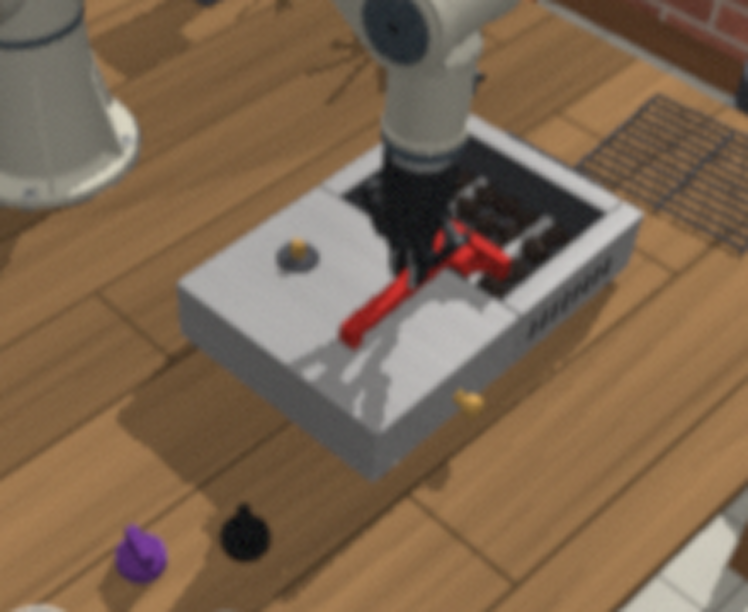

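Run:
```python
from h import *
plan([.478,-.330,.006],0.9)
```

```text
lin [-39.64 -12.13  10.2 ] rot [0.  0.  1.1] rows>= 11.0 yaw 2.0 -> 0.9 tcp [0.5851 0.0705 0.108 ] F [-0.2  0.   1.5] g 0.201 t 9.77
```

Call:
drive_tool:
  linear:
    - [0, 0, -3.5]
    - [-2, 0, -6.5]
    - [-6, 0, -6.5]
    - [-10, -2, -6.5]
    - [-14, -4, -6.5]
    - [-17.5, -5.5, -6.5]
    - [-21, -7, -6.5]
    - [-25, -9, -6.5]
    - [-28.5, -10.5, -6.5]
    - [-32, -11.5, -6.5]
    - [-36, -12.1, -6.5]
    - [-39.6, -12.1, -5]
    - [-39.6, -12.1, -1]
    - [-39.6, -12.1, 3]
    - [-39.6, -12.1, 7]
    - [-39.6, -12.1, 9]
    - [-39.6, -12.1, 9.5]
    - [-39.6, -12.1, 9.5]
  rotation:
    - [0, 0, 0]
    - [0, 0, 0]
    - [0, 0, 0]
    - [0, 0, 0]
    - [0, 0, 0]
    - [0, 0, 0]
    - [0, 0, 0]
    - [0, 0, 1.1]
    - [0, 0, 1.1]
    - [0, 0, 1.1]
    - [0, 0, 1.1]
    - [0, 0, 1.1]
    - [0, 0, 1.1]
    - [0, 0, 1.1]
    - [0, 0, 1.1]
    - [0, 0, 1.1]
    - [0, 0, 1.1]
    - [0, 0, 1.1]

```text
t: 11.27
ee_pos: [0.4769, -0.329, 0.0113]
eef_rot: [-2.201, -2.237, 0.001]
ft_force: [-0.5, -0.2, -0.4]
grip_width: 0.199
```

Call:
drive_tool:
  linear:
    - [0, 0, 0.2]
    - [0, 0, 0.4]
    - [0, 0, 0.6]
    - [0, 0, 0.8]
    - [0, 0, 0.8]
  rotation:
    - [0, 0, 0]
    - [0, 0, 0]
    - [0, 0, 0]
    - [0, 0, 0]
    - [0, 0, 0]

```text
t: 11.68
ee_pos: [0.4786, -0.3295, 0.0055]
eef_rot: [2.202, 2.239, 0.0]
ft_force: [-0.2, 0.9, -0.4]
grip_width: 0.204
```

Call:
drive_tool:
  linear:
    - [0, 0, 0.15]
    - [0, 0, 0.2]
    - [0, 0, 0.2]
  rotation:
    - [0, 0, 0]
    - [0, 0, 0]
    - [0, 0, 0]

```text
t: 11.93
ee_pos: [0.4787, -0.3296, 0.0038]
eef_rot: [2.202, 2.239, 0.0]
ft_force: [-1.2, 1.6, 7.0]
grip_width: 0.201
```

Call:
drive_tool:
  linear:
    - [0, 0, 0]
    - [0, 0, 0]
    - [0, 0, 0]
    - [0, 0, 0]
    - [0, 0, 0]
    - [0, 0, -2]
    - [0, 0, -6]
    - [0, 0, -10]
    - [0, 0, -14]
    - [0, 0, -14]
  rotation:
    - [0, 0, 0]
    - [0, 0, 0]
    - [0, 0, 0]
    - [0, 0, 0]
    - [0, 0, 0]
    - [0, 0, 0]
    - [0, 0, 0]
    - [0, 0, 0]
    - [0, 0, 0]
    - [0, 0, 0]
  grip: 6

```text
t: 12.77
ee_pos: [0.482, -0.332, 0.1506]
eef_rot: [2.195, 2.232, 0.003]
ft_force: [0.5, -1.3, 0.6]
grip_width: 0.7
```

```bash
python3 chk.py | head -5
python3 - <<'E'
from h import *
plan([.565,-.22,.25],0)
E
```

```text
rel front y 0.10456503913674167 x [-0.06352993  0.05273305] top z med rel -0.12269598172541217 abs 0.027909346496438378
side -1 [-0.04916486  0.09638108 -0.12248096]
side 1 [ 0.03825178  0.09784489 -0.12262788]
handle z rel [-0.12106775 -0.11984321] g 0.7001190960069092 t 12.7667 F [ 0.52125396 -1.32237816  0.55403235] [ 0.48202625 -0.3320267   0.15060533]
lin [ 10.92   8.67 -10.26] rot [0.4 0.3 0.9] rows>= 5.0 yaw 0.9 -> 0.0 tcp [ 0.4808 -0.3311  0.1473] F [ 0.   0.6 -0.7] g 0.703 t 12.82Traceback (most recent call last):
  File "chk.py", line 10, in <module>
    d=(im.min(2)>130)&(np.abs(c[...,2]-.1)<.02);dd=c[d];print('deck z',len(dd),np.percentile(dd[:,2],[10,50,90]))
                                                                               ~~~~~~~~~~~~~^^^^^^^^^^^^^^^^^^^^
    return _quantile_unchecked(
        a, q, axis, out, overwrite_input, method, keepdims, weights)
    return _ureduce(a,
                    func=_quantile_ureduce_func,
    ...<5 lines>...
                    overwrite_input=overwrite_input,
                    method=method)
    r = func(a, **kwargs)
    result = _quantile(arr,
                       quantiles=q,
    ...<2 lines>...
                       out=out,
                       weights=wgt)
    slices_having_nans = np.isnan(arr[-1, ...])
                                  ~~~^^^^^^^^^
IndexError: index -1 is out of bounds for axis 0 with size 0
```

Call:
drive_tool:
  linear:
    - [3, -0.4, -3]
    - [7, -0.8, -5]
    - [11, -1.2, -7]
    - [15, -1.6, -8]
    - [19, -2, -9]
    - [23, -2.2, -10]
    - [27, -2.2, -10]
    - [30, -2.2, -10]
    - [30, -2.2, -10]
    - [30, -2.2, -10]
    - [30, -2.2, -10]
    - [30, -2.2, -10]
  rotation:
    - [0, 0, 0]
    - [0, 0, 0]
    - [0, 0, 0]
    - [0, 0, 0]
    - [0, 0, 0]
    - [0, 0, 0]
    - [0, 0, 0]
    - [0, 0, 0]
    - [0, 0, 0]
    - [0, 0, 0]
    - [0, 0, 0]
    - [0, 0, 0]

```text
t: 13.82
ee_pos: [0.451, -0.0307, 0.2422]
eef_rot: [-2.204, -2.238, 0.002]
ft_force: [-0.4, 0.8, 0.0]
grip_width: 0.702
```

Run:
```python
from h import *
st=robot.observe();p=robot.capture('wrist');c=cloud(p,st);im=p['image'];np.savez('stem.npz',c=c,im=im)
top=(c[...,2]>.1195)&(c[...,2]<.13)&(np.hypot(c[...,0]-.459,c[...,1]-.031)<.02)
v,u=np.where(top);print(top.sum(),u.mean(),v.mean());q=c[top]
print(q.mean(0),q.min(0),q.max(0))
bz=(c[...,2]>.1025)&(c[...,2]<.1075)&(im.max(2)<110)&(np.hypot(c[...,0]-.459,c[...,1]-.031)<.035)
(x,y),r=cv2.minEnclosingCircle(c[bz][:,:2].astype(np.float32));print('bezel',bz.sum(),x,y,r)
# template fit of cross
P=q[:,:2];best=[]
hsv=cv2.cvtColor(im,cv2.COLOR_RGB2HSV)
from scipy.optimize import minimize
def cross(a,x,y):
    d=P-[x,y];X=d@[np.cos(a),np.sin(a)];Y=d@[-np.sin(a),np.cos(a)]
    return ((abs(X)<.008)&(abs(Y)<.004))|((abs(X)<.00125)&(abs(Y)<.008))
m0=P.mean(0)
for a in range(0,180,3):
    s=max((cross(np.radians(a),m0[0]+i*.0005,m0[1]+j*.0005).mean(),i,j) for i in range(-6,7) for j in range(-6,7));best.append((s[0],a,m0[0]+s[1]*.0005,m0[1]+s[2]*.0005))
print(sorted(best)[-8:])
u0,v0=int(u.mean()),int(v.mean());save('stem.png',im[max(v0-50,0):v0+50,max(u0-65,0):u0+65],6)
print(st['ee_pos'],st['t'])
```

```text
191 268.30366492146595 107.70157068062828
[0.45836533 0.03107154 0.12385518] [0.45008718 0.0237624  0.12134625] [0.4662409  0.03847213 0.12646225]
bezel 1734 0.4585001766681671 0.030868487432599068 0.0240899920463562
[(np.float64(0.8743455497382199), 6, np.float64(0.45836532566360805), np.float64(0.03157154225468551)), (np.float64(0.8743455497382199), 27, np.float64(0.45836532566360805), np.float64(0.031071542254685513)), (np.float64(0.900523560209424), 9, np.float64(0.45786532566360805), np.float64(0.031071542254685513)), (np.float64(0.9162303664921466), 24, np.float64(0.45836532566360805), np.float64(0.031071542254685513)), (np.float64(0.93717277486911), 12, np.float64(0.45836532566360805), np.float64(0.031071542254685513)), (np.float64(0.9476439790575916), 21, np.float64(0.45836532566360805), np.float64(0.031071542254685513)), (np.float64(0.9685863874345549), 15, np.float64(0.45836532566360805), np.float64(0.031071542254685513)), (np.float64(0.9842931937172775), 18, np.float64(0.45836532566360805), np.float64(0.031071542254685513))]
[ 0.45103901 -0.03068886  0.24219849] 13.8167
```

View pics/stem.png

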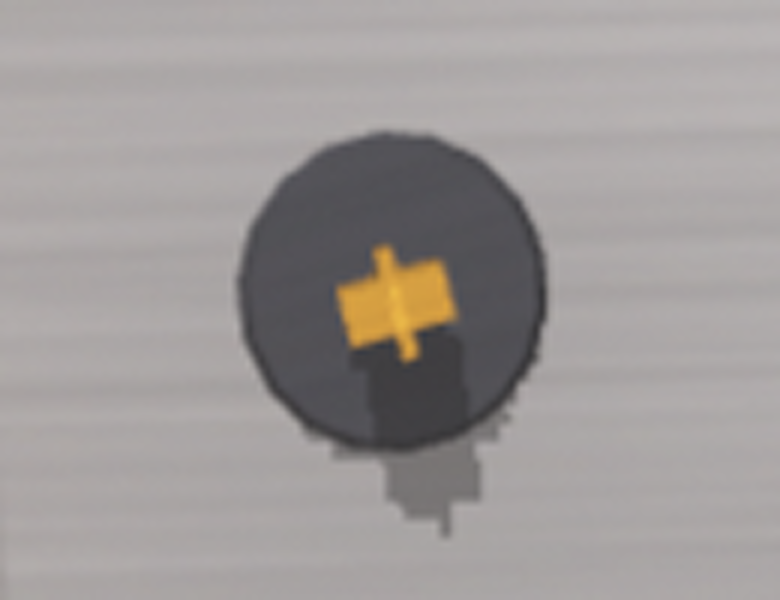

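Run:
```python
from h import *
plan([.697,-.2565,.17],52.5)
```

```text
lin [-22.93  24.25   7.22] rot [ -0.1  -0.  -51.6] rows>= 9.0 yaw 0.9 -> 52.5 tcp [ 0.4511 -0.0309  0.2423] F [0.6 0.3 0.5] g 0.704 t 13.87
```

Call:
drive_tool:
  linear:
    - [-2.5, 2.7, 0]
    - [-5, 5.4, 0]
    - [-7.5, 8, 0]
    - [-10, 10.7, 0]
    - [-12.5, 13.4, 0]
    - [-15, 16, 0]
    - [-17.5, 18.5, 2]
    - [-20, 21.2, 4]
    - [-22.9, 24.2, 7.2]
    - [-22.9, 24.2, 7.2]
    - [-22.9, 24.2, 7.2]
    - [-22.9, 24.2, 7.2]
    - [-22.9, 24.2, 7.2]
  rotation:
    - [0, 0, -51.6]
    - [0, 0, -51.6]
    - [0, 0, -51.6]
    - [0, 0, -51.6]
    - [0, 0, -51.6]
    - [0, 0, -51.6]
    - [0, 0, -51.6]
    - [0, 0, -51.6]
    - [0, 0, -51.6]
    - [0, 0, -51.6]
    - [0, 0, -51.6]
    - [0, 0, -51.6]
    - [0, 0, -51.6]
  grip: 5

```text
t: 14.95
ee_pos: [0.6965, -0.2549, 0.1718]
eef_rot: [1.01, 2.975, 0.0]
ft_force: [0.6, -0.5, -0.1]
grip_width: 0.584
```

Run:
```python
from h import *
st=robot.observe();p=robot.capture('wrist');c=cloud(p,st);im=p['image'];save('k.png',im)
n=np.hypot(c[...,0]-.649,c[...,1]+.22)<.04
b=n&(c[...,2]>.036)&(c[...,2]<.045)
r=cv2.minAreaRect(c[b][:,:2].astype(np.float32)*1000);print('bar',b.sum(),r,np.median(c[b][:,2]))
P=c[b][:,:2];w,V=np.linalg.eigh(np.cov(P.T));yaw=np.degrees(np.arctan2(V[1,1],V[0,1]));print('pca yaw',yaw)
s=n&(c[...,2]>.006)&(c[...,2]<.045);(x,y),rr=cv2.minEnclosingCircle(c[s][:,:2].astype(np.float32));print('skirt',x,y,rr,np.median(im[s],0))
ctr=np.array(r[0])/1000
plan([*ctr,.06],yaw+90,st)
```

```text
bar 704 ((650.1591186523438, -220.63697814941406), (13.432604789733887, 43.0389289855957), 52.587989807128906) 0.03991053061353744
pca yaw 142.6558790377825
skirt 0.6499967575073242 -0.22051560878753662 0.02593250945210457 [44. 35. 30.]
lin [ 5.76 -0.1  11.17] rot [ 0.   0.  -0.2] rows>= 4.0 yaw 52.5 -> 52.7 tcp [ 0.6965 -0.2549  0.1718] F [ 0.6 -0.5 -0.1] g 0.584 t 14.95
```

View pics/k.png

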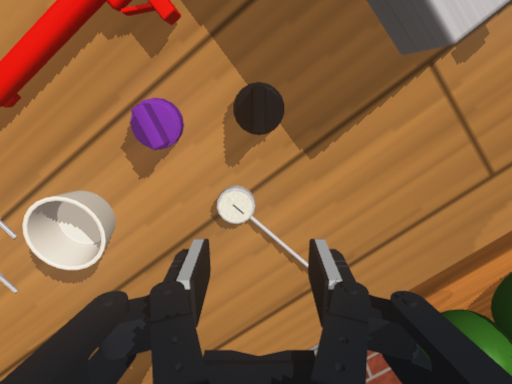

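Call:
drive_tool:
  linear:
    - [3, 0, 3]
    - [5.8, -0.1, 6]
    - [5.8, -0.1, 9.5]
    - [5.8, -0.1, 12.5]
    - [5.8, -0.1, 14.2]
    - [5.8, -0.1, 14.8]
    - [5.8, -0.1, 14.8]
  rotation:
    - [0, 0, 0]
    - [0, 0, 0]
    - [0, 0, 0]
    - [0, 0, 0]
    - [0, 0, 0]
    - [0, 0, 0]
    - [0, 0, 0]
  grip: 4

```text
t: 15.58
ee_pos: [0.6497, -0.2195, 0.0229]
eef_rot: [-1.008, -2.975, -0.0]
ft_force: [-0.6, 0.5, -0.4]
grip_width: 0.466
```

Call:
drive_tool:
  linear:
    - [0, 0, 0]
    - [0, 0, 0]
    - [0, 0, 0]
    - [0, 0, 0]
    - [0, 0, 0]
    - [0, 0, 0]
    - [0, 0, 0]
  rotation:
    - [0, 0, 0]
    - [0, 0, 0]
    - [0, 0, 0]
    - [0, 0, 0]
    - [0, 0, 0]
    - [0, 0, 0]
    - [0, 0, 0]
  grip: 0.2
  newtons: 80

```text
t: 16.17
ee_pos: [0.6505, -0.2203, 0.0231]
eef_rot: [1.009, 2.975, 0.0]
ft_force: [-0.6, -0.2, 0.1]
grip_width: 0.026
```

Run:
```python
from h import *
st=robot.observe();print(st['grip_width']);p=robot.capture('wrist');save('k2.png',p['image'])
p=robot.capture('scene');a=p['image'][170:310,140:320];print()
w=cv2.resize(robot.capture('wrist')['image'],(384,288));s=cv2.resize(a,(410,288));save('k2.png',np.hstack([w,s]))
```

```text
0.025607309846939198
```

View pics/k2.png

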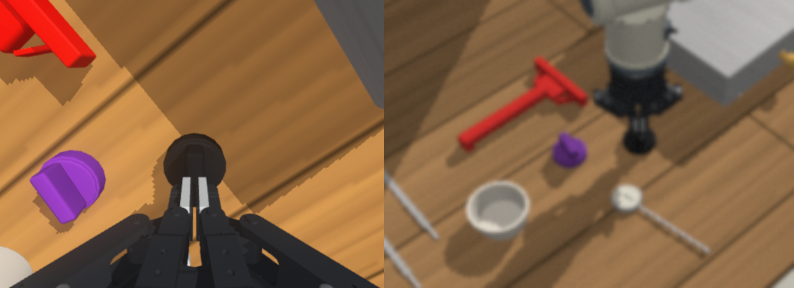

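Call:
drive_tool:
  linear:
    - [0, 0, 0]
    - [0, 0, 0]
    - [0, 0, 0.2]
    - [0, 0, 0.3]
    - [0, 0, 0.3]
  rotation:
    - [0, 0, 0]
    - [0, 0, 0]
    - [0, 0, 0]
    - [0, 0, 0]
    - [0, 0, 0]
  grip: 3

```text
t: 16.73
ee_pos: [0.6501, -0.2202, 0.0195]
eef_rot: [-1.008, -2.975, 0.0]
ft_force: [1.1, 0.4, 0.0]
grip_width: 0.351
```

Call:
drive_tool:
  linear:
    - [0, 0, 0]
    - [0, 0, 0]
    - [0, 0, 0]
    - [0, 0, 0]
    - [0, 0, 0]
  rotation:
    - [0, 0, 0]
    - [0, 0, 0]
    - [0, 0, 0]
    - [0, 0, 0]
    - [0, 0, 0]
  grip: 0
  newtons: 60

```text
t: 17.15
ee_pos: [0.6504, -0.2203, 0.0199]
eef_rot: [1.009, 2.975, -0.0]
ft_force: [0.2, 1.0, -0.5]
grip_width: 0.004
```

Run:
```python
from h import *
st=robot.observe();p=robot.capture('wrist')
T=np.array(p['tool_from_camera']);I=dict(ee_pos=[0,0,0],eef_rot=[0,0,0])
c=cloud(p,I);im=p['image'].astype(int)
sil=(im.min(2)>120)&(im.max(2)-im.min(2)<40);sil[:200]=0
n,l,s,ce=cv2.connectedComponentsWithStats(sil.astype(np.uint8))
for i in range(1,n):
    if s[i,4]>25:
        q=c[l==i];print(ce[i].round(),s[i],np.nanmin(q,0).round(4),np.nanmax(q,0).round(4))
w=cloud(p,st)
for v in range(150,330,10): print(v,[(tuple(w[v,u].round(3)),tuple(im[v,u])) for u in (245,260,275)])
```

```text
[250. 258.] [243 236  13  48 505] [ 0.0068 -0.0068 -0.064 ] [ 0.0114 -0.0017 -0.0274]
[268. 258.] [263 236  13  47 493] [-0.0112  0.0014 -0.0642] [0.0114 0.0084 0.0014]
[ 15. 359.] [   0  332   41   52 1425] [-0.125  -0.1931 -0.0141] [-0.0926 -0.1657  0.0201]
150 [((np.float64(0.611), np.float64(-0.201), np.float64(0.0)), (np.int64(153), np.int64(106), np.int64(57))), ((np.float64(0.616), np.float64(-0.193), np.float64(0.0)), (np.int64(148), np.int64(102), np.int64(55))), ((np.float64(0.622), np.float64(-0.186), np.float64(0.001)), (np.int64(141), np.int64(96), np.int64(51)))]
160 [((np.float64(0.616), np.float64(-0.205), np.float64(-0.001)), (np.int64(150), np.int64(102), np.int64(56))), ((np.float64(0.621), np.float64(-0.197), np.float64(-0.001)), (np.int64(142), np.int64(98), np.int64(51))), ((np.float64(0.627), np.float64(-0.19), np.float64(0.0)), (np.int64(141), np.int64(96), np.int64(51)))]
170 [((np.float64(0.62), np.float64(-0.208), np.float64(0.001)), (np.int64(143), np.int64(98), np.int64(53))), ((np.float64(0.626), np.float64(-0.201), np.float64(0.001)), (np.int64(141), np
[... 4280 characters left out ...]
4(0.099)), (np.int64(44), np.int64(44), np.int64(47)))]
310 [((np.float64(0.638), np.float64(-0.216), np.float64(0.105)), (np.int64(42), np.int64(42), np.int64(46))), ((np.float64(0.655), np.float64(-0.223), np.float64(0.084)), (np.int64(39), np.int64(37), np.int64(38))), ((np.float64(0.644), np.float64(-0.209), np.float64(0.104)), (np.int64(43), np.int64(43), np.int64(46)))]
320 [((np.float64(0.636), np.float64(-0.214), np.float64(0.113)), (np.int64(38), np.int64(39), np.int64(40))), ((np.float64(0.659), np.float64(-0.227), np.float64(0.083)), (np.int64(38), np.int64(37), np.int64(36))), ((np.float64(0.64), np.float64(-0.207), np.float64(0.114)), (np.int64(41), np.int64(41), np.int64(45)))]
```

The fingers closed fully without holding the bar. Wrist depth puts the visible finger ends about 12 mm above it. I'll open, step down while watching the force, and check the tips again.

Call:
drive_tool:
  linear:
    - [0, 0, 0]
    - [0, 0, 0]
    - [0, 0, 0]
    - [0, 0, 0.2]
    - [0, 0, 0.3]
    - [0, 0, 0.3]
  rotation:
    - [0, 0, 0]
    - [0, 0, 0]
    - [0, 0, 0]
    - [0, 0, 0]
    - [0, 0, 0]
    - [0, 0, 0]
  grip: 3

```text
t: 17.7
ee_pos: [0.6501, -0.2202, 0.0165]
eef_rot: [-1.009, -2.975, -0.0]
ft_force: [0.2, -0.8, -0.7]
grip_width: 0.355
```

```bash
cat > tip.py <<'E'
from h import *
st=robot.observe();p=robot.capture('wrist');I=dict(ee_pos=[0,0,0],eef_rot=[0,0,0])
c=cloud(p,I);im=p['image'].astype(int)
m=(np.abs(c[...,0])<.03)&(np.abs(c[...,1])<.06)&(c[...,2]<-.012);m[:150]=0
v,u=np.where(m);print('highest rows of near stuff')
for r in range(v.min(),v.min()+60,6):
    k=np.where(m[r])[0];
    if len(k): print(r,k.min(),k.max(),[tuple(c[r,j].round(3)) +tuple(im[r,j]) for j in (k.min(),k.max())])
print(st['ee_pos'],st['ft_force'],st['grip_width'],st['t']);save('tip.png',p['image'][180:384,120:400],2.8)
E
python3 tip.py | sed 's/np.[a-z0-9]*(\([^)]*\))/\1/g'
```

```text
highest rows of near stuff
202 252 266 [(0.022, -0.004, -0.013, 44, 35, 31), (0.022, 0.004, -0.012, 42, 35, 31)]
208 246 271 [(0.019, -0.007, -0.015, 42, 33, 26), (0.02, 0.006, -0.016, 40, 33, 29)]
214 245 272 [(0.019, -0.007, -0.021, 42, 33, 27), (0.019, 0.006, -0.022, 39, 33, 31)]
220 246 272 [(0.016, -0.007, -0.022, 40, 32, 27), (0.016, 0.006, -0.022, 39, 33, 31)]
226 246 272 [(0.012, -0.007, -0.022, 37, 30, 25), (0.012, 0.007, -0.022, 39, 34, 32)]
232 246 272 [(0.009, -0.007, -0.021, 37, 31, 27), (0.009, 0.007, -0.022, 38, 33, 32)]
238 215 302 [(0.01, -0.022, -0.031, 186, 180, 172), (0.01, 0.021, -0.031, 187, 188, 186)]
244 213 304 [(0.01, -0.022, -0.037, 184, 176, 168), (0.011, 0.021, -0.038, 187, 188, 187)]
250 200 317 [(0.006, -0.028, -0.036, 135, 98, 66), (0.007, 0.027, -0.036, 61, 55, 50)]
256 197 320 [(0.007, -0.028, -0.042, 107, 81, 60), (0.007, 0.028, -0.042, 54, 50, 50)]
[ 0.65007524 -0.2201759   0.01649306] [ 0.24700027 -0.77850291 -0.69919423] 0.3545164408620253 17.7
```

View pics/tip.png

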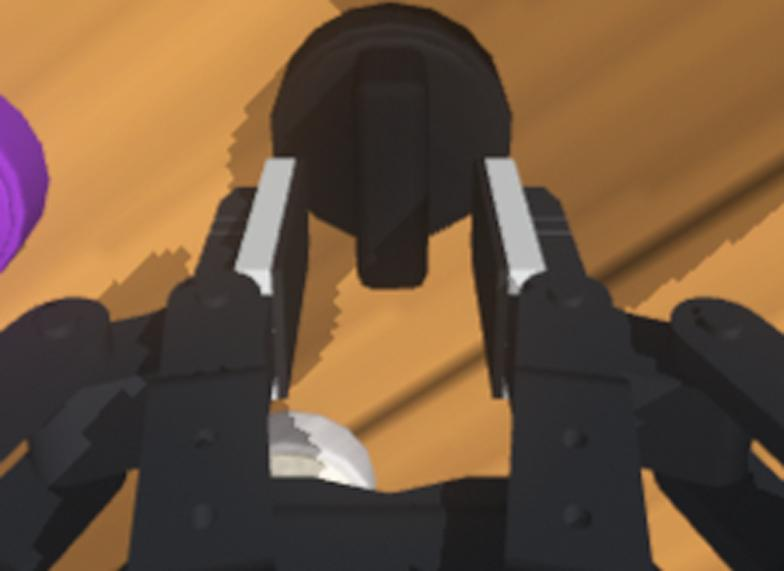

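Forces stay at zero with the stated TCP already below the skirt top. The scraper grip and this miss together suggest the real fingertips sit about 20–26 mm behind the stated TCP. I'll go 15 mm lower and watch the force.

Call:
drive_tool:
  linear:
    - [0, 0, 0.5]
    - [0, 0, 0.9]
    - [0, 0, 1.2]
    - [0, 0, 1.5]
    - [0, 0, 1.5]
  rotation:
    - [0, 0, 0]
    - [0, 0, 0]
    - [0, 0, 0]
    - [0, 0, 0]
    - [0, 0, 0]

```text
t: 18.17
ee_pos: [0.6497, -0.2201, 0.0009]
eef_rot: [-1.008, -2.974, -0.0]
ft_force: [-0.3, 0.2, 0.2]
grip_width: 0.357
```

Call:
drive_tool:
  linear:
    - [0, 0, 0]
    - [0, 0, 0]
    - [0, 0, 0]
    - [0, 0, 0]
    - [0, 0, 0]
  rotation:
    - [0, 0, 0]
    - [0, 0, 0]
    - [0, 0, 0]
    - [0, 0, 0]
    - [0, 0, 0]
  grip: 0
  newtons: 60

```text
t: 18.58
ee_pos: [0.6504, -0.2203, 0.002]
eef_rot: [1.009, 2.975, 0.0]
ft_force: [0.3, 1.1, 0.1]
grip_width: 0.144
```

```bash
python3 tip.py | sed 's/np.[a-z0-9]*(\([^)]*\))/\1/g'
```

```text
highest rows of near stuff
195 253 264 [(0.026, -0.003, -0.012, 47, 38, 31), (0.026, 0.003, -0.012, 47, 38, 33)]
201 237 281 [(0.022, -0.012, -0.012, 52, 40, 33), (0.023, 0.012, -0.013, 46, 39, 35)]
207 226 291 [(0.019, -0.018, -0.013, 53, 39, 29), (0.019, 0.017, -0.013, 45, 37, 33)]
213 221 296 [(0.016, -0.021, -0.012, 53, 39, 28), (0.016, 0.02, -0.013, 45, 37, 33)]
219 217 300 [(0.012, -0.023, -0.013, 76, 55, 38), (0.012, 0.022, -0.012, 48, 41, 38)]
225 215 302 [(0.009, -0.024, -0.014, 76, 55, 37), (0.008, 0.023, -0.012, 49, 42, 40)]
231 213 304 [(0.006, -0.025, -0.014, 79, 56, 38), (0.006, 0.024, -0.015, 50, 43, 41)]
237 213 304 [(0.002, -0.025, -0.013, 82, 60, 40), (0.002, 0.025, -0.014, 50, 43, 42)]
243 213 304 [(-0.002, -0.026, -0.013, 102, 71, 43), (-0.002, 0.025, -0.013, 47, 41, 39)]
249 214 303 [(-0.005, -0.025, -0.014, 139, 96, 55), (-0.006, 0.024, -0.014, 80, 62, 47)]
[ 0.65037677 -0.22026373  0.00196844] [0.28419029 1.12750874 0.08723543] 0.14444850295570144 18.5833
```

Call:
drive_tool:
  linear:
    - [0, 0, -0.5]
    - [0, 0, -1.5]
    - [0, 0, -3]
    - [0, 0, -6]
    - [0, 0, -10]
    - [0, 0, -14]
    - [0, 0, -17]
    - [0, 0, -17]
    - [0, 0, -17]
  rotation:
    - [0, 0, 0]
    - [0, 0, 0]
    - [0, 0, 0]
    - [0, 0, 0]
    - [0, 0, 0]
    - [0, 0, 0]
    - [0, 0, 0]
    - [0, 0, 0]
    - [0, 0, 0]

```text
t: 19.38
ee_pos: [0.652, -0.2208, 0.1761]
eef_rot: [1.007, 2.969, -0.0]
ft_force: [-0.2, -0.3, -2.1]
grip_width: 0.141
```

```bash
cat > kn.py <<'E'
from h import *
st=robot.observe();p=robot.capture('wrist');c=cloud(p,dict(ee_pos=[0,0,0],eef_rot=[0,0,0]));im=p['image']
m=(np.abs(c[...,0])<.035)&(np.abs(c[...,1])<.035)&(c[...,2]>-.020)&(c[...,2]<.01)&(im.max(2)<110);q=c[m]
b=(np.abs(c[...,0])<.035)&(np.abs(c[...,1])<.012)&(c[...,2]<-.03)&(c[...,2]>-.045)&(c[...,0]>.013);
print('skirt n',len(q),'x',np.percentile(q[:,0],[1,99]),'y',np.percentile(q[:,1],[1,99]),'z',np.median(q[:,2]))
t=c[b];w,V=np.linalg.eigh(np.cov(t[:,:2].T));print('bar front',len(t),t.mean(0),'yaw',np.degrees(np.arctan2(V[1,1],V[0,1])) if len(t)>10 else'')
f=q[q[:,0]>.012];A=np.c_[f[:,:2],np.ones(len(f))];print('skirt plane tilt',np.linalg.lstsq(A,f[:,2],rcond=None)[0])
plan([.4584,.0311,.150],106.3,st)
E
python3 kn.py
```

```text
skirt n 3046 x [-0.00420788  0.02572205] y [-0.02446972  0.0239935 ] z -0.015247542606159833
bar front 704 [ 0.01842706 -0.0003255  -0.03666115] yaw 90.15922288707476
skirt plane tilt [ 0.48024638  0.010891   -0.02203482]
lin [30.7   8.22  2.45] rot [ -0.1   0.4 -53.8] rows>= 8.0 yaw 52.5 -> 106.3 tcp [ 0.652  -0.2208  0.1761] F [-0.2 -0.3 -2.1] g 0.141 t 19.38
```

Call:
drive_tool:
  linear:
    - [3.5, 0.9, 0]
    - [7, 1.8, 0]
    - [10.5, 2.8, 0]
    - [14, 3.7, 0]
    - [17.5, 4.7, 0]
    - [21, 5.6, 0]
    - [24.5, 6.5, 0]
    - [28, 7.5, 0]
    - [30.7, 8.2, 1]
    - [30.7, 8.2, 2]
    - [30.7, 8.2, 2]
    - [30.7, 8.2, 2]
    - [30.7, 8.2, 2]
    - [30.7, 8.2, 2]
  rotation:
    - [0, 0, -53.8]
    - [0, 0, -53.8]
    - [0, 0, -53.8]
    - [0, 0, -53.8]
    - [0, 0, -53.8]
    - [0, 0, -53.8]
    - [0, 0, -53.8]
    - [0, 0, -53.8]
    - [0, 0, -53.8]
    - [0, 0, -53.8]
    - [0, 0, -53.8]
    - [0, 0, -53.8]
    - [0, 0, -53.8]
    - [0, 0, -53.8]

```text
t: 20.6
ee_pos: [0.4573, 0.0309, 0.1521]
eef_rot: [-0.445, 3.11, -0.0]
ft_force: [-0.0, 0.7, -1.2]
grip_width: 0.144
```

```bash
python3 kn.py
```

```text
skirt n 3056 x [-0.00378604  0.02600917] y [-0.02480122  0.02396669] z -0.015419405976800832
bar front 727 [ 0.0186514  -0.00058721 -0.03676113] yaw 88.97497442194782
skirt plane tilt [ 0.44471947 -0.00157453 -0.02155266]
lin [-0.11 -0.01  0.21] rot [-0.  0. -0.] rows>= 1.0 yaw 106.3 -> 106.3 tcp [0.4573 0.0309 0.1521] F [-0.   0.7 -1.2] g 0.144 t 20.6
```

Call:
drive_tool:
  linear:
    - [-0.1, 0, 1]
    - [-0.1, 0, 2]
    - [-0.1, 0, 2.3]
    - [-0.1, 0, 2.3]
  rotation:
    - [0, 0, 0]
    - [0, 0, 0]
    - [0, 0, 0]
    - [0, 0, 0]

```text
t: 20.98
ee_pos: [0.4564, 0.0316, 0.1274]
eef_rot: [0.446, -3.107, -0.0]
ft_force: [-0.0, -0.0, -0.2]
grip_width: 0.15
```

Call:
drive_tool:
  linear:
    - [0, 0, 0.1]
    - [0, 0, 0.2]
    - [0, 0, 0.3]
    - [0, 0, 0.4]
    - [0, 0, 0.5]
    - [0, 0, 0.6]
    - [0, 0, 0.7]
    - [0, 0, 0.7]
  rotation:
    - [0, 0, 0]
    - [0, 0, 0]
    - [0, 0, 0]
    - [0, 0, 0]
    - [0, 0, 0]
    - [0, 0, 0]
    - [0, 0, 0]
    - [0, 0, 0]

```text
t: 21.65
ee_pos: [0.4579, 0.0319, 0.1219]
eef_rot: [-0.447, 3.109, -0.0]
ft_force: [2.3, -0.2, -1.4]
grip_width: 0.144
```

Call:
drive_tool:
  linear:
    - [0, 0, 0.15]
    - [0, 0, 0.3]
    - [0, 0, 0.45]
    - [0, 0, 0.6]
    - [0, 0, 0.75]
    - [0, 0, 0.9]
    - [0, 0, 0.9]
  rotation:
    - [0, 0, 0]
    - [0, 0, 0]
    - [0, 0, 0]
    - [0, 0, 0]
    - [0, 0, 0]
    - [0, 0, 0]
    - [0, 0, 0]

```text
t: 22.23
ee_pos: [0.4578, 0.0319, 0.1127]
eef_rot: [-0.446, 3.109, 0.0]
ft_force: [4.4, 0.7, -2.7]
grip_width: 0.144
```

Call:
drive_tool:
  linear:
    - [-0.04, 0, 0.1]
    - [-0.04, 0, 0.2]
    - [-0.04, 0, 0.3]
    - [-0.04, 0, 0.4]
    - [-0.04, 0, 0.5]
    - [-0.04, 0, 0.5]
    - [-0.04, 0, 0.5]
  rotation:
    - [0, 0, 0]
    - [0, 0, 0]
    - [0, 0, 0]
    - [0, 0, 0]
    - [0, 0, 0]
    - [0, 0, 0]
    - [0, 0, 0]

```text
t: 22.82
ee_pos: [0.4579, 0.0319, 0.1082]
eef_rot: [-0.447, 3.11, -0.0]
ft_force: [0.8, 1.0, 7.9]
grip_width: 0.141
```

Call:
drive_tool:
  linear:
    - [0, 0, 0.1]
    - [0, 0, 0.15]
    - [0, 0, 0.2]
    - [0, 0, 0.2]
    - [0, 0, 0.2]
  rotation:
    - [0, 0, 0]
    - [0, 0, 0]
    - [0, 0, 0]
    - [0, 0, 0]
    - [0, 0, 0]

```text
t: 23.23
ee_pos: [0.458, 0.0319, 0.1067]
eef_rot: [-0.447, 3.109, -0.0]
ft_force: [-1.1, -0.0, 12.3]
grip_width: 0.142
```

```bash
python3 kn.py
python3 - <<'E'
from h import *
p=robot.capture('top');c=cloud(p);im=p['image'];st=robot.observe();print(st['ee_pos'],st['ft_force'],st['grip_width'])
for t in('stone1','scraper','knob','ramekin','probe','skewer1'):
    for d in robot.regions_of(t,p)[:4]:
        q=c[d['region']];print(t,round(d['conf'],2),np.round(np.nanmedian(q,0),3),np.round(np.nanmax(q[:,2]),3))
dk=(c[...,2]>.107)&(c[...,2]<.13)&(c[...,1]>-.08)&(c[...,1]<.14)&(c[...,0]>.51)&(c[...,0]<.68);print('deck bumps',dk.sum())
s2=robot.capture('scene');a=s2['image'][90:290,130:400]
save('fin.png',np.hstack([cv2.resize(im[100:320,80:440],(400,244)),cv2.resize(a,(330,244))]))
E
```

```text
skirt n 3871 x [-0.02125548  0.02597487] y [-0.03444876  0.02432581] z -0.014529659503618564
bar front 729 [ 0.01867447 -0.00060028 -0.03679815] yaw 90.33429116330217
skirt plane tilt [ 0.33328813 -0.16243582 -0.01777173]
lin [-0.01 -0.09 -4.33] rot [-0.  0.  0.] rows>= 2.0 yaw 106.3 -> 106.3 tcp [0.458  0.0319 0.1067] F [-1.1 -0.  12.3] g 0.142 t 23.23
[0.45806001 0.03194689 0.10668752] [-1.43065709 -0.02772892 13.47616527] 0.14621341793513978
stone1 0.52 [0.575 0.169 0.073] 0.082
stone1 0.51 [0.635 0.164 0.073] 0.078
stone1 0.49 [0.565 0.191 0.067] 0.071
scraper 0.82 [ 0.479 -0.269  0.027] 0.036
knob 0.67 [ 0.596 -0.31   0.018] 0.043
ramekin 0.8 [ 0.63  -0.467  0.011] 0.05
probe 0.77 [ 0.721 -0.301  0.01 ] 0.016
skewer1 0.81 [ 0.483 -0.599  0.003] 0.009
skewer1 0.69 [ 0.415 -0.54   0.003] 0.008
skewer1 0.48 [0.581 0.135 0.098] 0.547
deck bumps 0
```

View pics/fin.png

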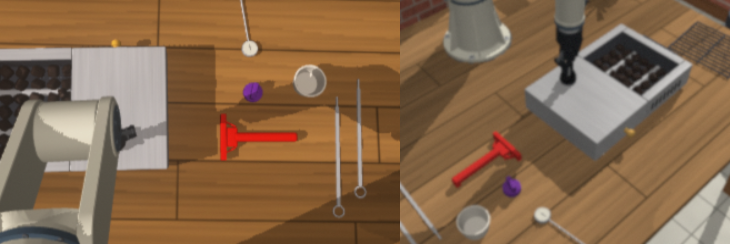

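```bash
python3 -c "
from rig import robot
print(robot.hand_in())"
```

```text
the job is handed in; nothing more can be done
None
```

The job is done and handed in at about 23 s of the 64 s allowed. The stones are swept, the scraper is back on the bench, and the knob is on the tap and held pushed in.

- **Stones:** I swept the four stones off the deck with one push of the red scraper. The final top view found nothing standing on that part of the deck. The detector reported stones in the firebox at z of about 0.07; I did not pick out the four stray ones among the fixed stones.
- **Scraper:** It lies flat on the bench at about its original spot, with the top of its head at 28 mm.
- **Knob:** I turned the black knob to the stem's angle, about 16°, and it meshed with almost no vertical resistance. I then pushed it about 5 mm past home, close to the stop. At the end the push measured about 12–13 N and the knob was still gripped, with no slip seen.
- **Bystanders:** The ramekin, thermometer, skewers and purple look-alike knob were not touched. All were where they started, to within measuring accuracy.

**Failed or disagreeing checks:**
- The first scraper grasp slipped off the top of the handle.
- The first two tries at closing on the knob's bar shut on nothing. The real fingertips sit about 20–26 mm behind the stated TCP (about 30 mm by the wrist depth camera), so I gripped lower and both grasps then held.
- The network no longer reported the black knob in the final view, as the arm hides it there. The knob's state therefore rests on the wrist depth, force and height readings.

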